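# Raise the class camera on its telescoping stand

## Robot

A 6-joint arm with a two-finger parallel gripper is mounted at the origin on the work surface. World frame = base frame: x ahead of the robot, y to its left, z up, the work surface at z = 0. Lengths are in m, angles in degrees, forces in N, time in s.
With the tool pointing down it reaches from about 0.35 to 0.85 m from the base axis. Payload 8.1 kg.
Tool frame: the origin (TCP) lies midway between the tips of the shut fingers; the grasp point (between the pads) lies 19 mm behind it; z points along the fingers, y is the line along which they close (so a half turn about z gives the same grasp; the last joint's range is limited). The gripper opens to 85 mm and grips with 20 to 120 N. Pads are 22 mm wide; open, the fingers measure 114 mm over their backs; the gripper's body (76 mm by 85 mm) begins 54 mm behind the grasp point. The pads swing forward as they close: fully open they stand 13 mm farther back than shut.
Start: joints at [-78.117, 7.471, 85.268, -0, 87.261, -4.893], TCP at [0.173, -0.574, 0.231] pointing down, gripper open.
Joint ranges: [-169.43, 169.43], [-51.17, 129.36], [1.28, 143.12], [-76.62, 256.62], [0, 156.53], [-152.29, 152.29]. Speed limits (degrees/s): [136.94, 136.94, 159.86, 180, 180, 180].

## Interface

Orientations are given as [roll, pitch, yaw] about the fixed x, y, z axes, in that order (R = Rz(yaw) Ry(pitch) Rx(roll)).
In Python, from rig import status, snapshot, camera_info, ctrl gives the robot as it stands.
- The arm moves only by the tool drive_tool, never from a script. Its argument "rows" is a list of rows, each a list of 7 numbers: the shift along the tool's x, y, z in mm, then the turn, a rotation vector about the tool's x, y, z in rad, then the closure in counts, from 0 (fully open) to 255 (shut). A call has 1 to 5 rows; each row shifts and turns the commanded pose from where the row before left it, along the tool's axes as they then stand; what a row does not reach is not made up. A row lasts 1/8 s, in which the tool goes at most 62.5 mm and 10.7 degrees, less where a joint would pass 70% of its speed; a pose out of reach is approached as far as the arm can. A call is refused whole if a number of a shift passes 62.5 or a number of a turn 0.188, either way. A call with a gripper value outside its range is refused whole. The fingers move at their own pace and stop on an object; the grip force is fixed at half the most. Time passes only in rows, so rows that do not move let the fingers close. It gives the time, the measured TCP pose, the force, the opening and the grip force at its end, in the units of the state.
- status.state(): the state, without advancing time (a new reading comes with each control period).
- snapshot(name): name is "side" or "top" or "wrist"; returns (picture, depth): 384x512x3 uint8, red, green, blue; 384x512 float32, m along the optical axis (not along the pixel's ray), 0 where there is no reading.
- camera_info(name): a dict with "mtx" (3x3 intrinsics, pixels), "pose" (4x4, takes a point from camera to world coordinates). Camera axes: x right, y down, z forward; pixel columns grow to the right and rows downward; lengths in m; the calibration is good to about 2 mm. A picture is of the moment at which its call begins: read the wrist's pose just before it. camera_info takes no time and is no camera call; for the wrist camera it gives the pose at the moment of the call.
- ctrl.job_done(): hands the job in; it is judged then, once.
The state is a dict: "clock": time; "q": joint angles; "dq": joint speeds; "joint_efforts": joint torques, N m; "tcp_pos": TCP position; "tcp_rot": TCP orientation; "force": force on the tool from outside, world axes, zero at the start; "wrist_torque": the same for the moment, N m; "gripper_width": finger opening in m; "grip_force": force on a finger pad.
Only numpy, scipy, OpenCV 4.12 (cv2) and the standard library are available. Lean on these libraries where they do the work, as an engineer would, in place of code of your own. Each camera call takes 0.05 s, during which the arm holds its last target. There are 200 camera calls.

## Task

On the soldering bench, press the release button of the camera's telescoping stand fully down, then take the camera gently by its two flat sides (grip it with no more than about 50 N per finger) and pull it straight up past the first stop until both tubes are fully out at the second stop. Finish while still holding the camera up there: the tubes are sprung and slide back in if let go. Leave the look-alike lamp stand's button and the things lying about alone.

Things in the scene. Friction and masses are not known exactly. Their poses are not given: they have to be found in the camera images.
- camera_stand: Telescoping stand with the camera (mm). Fixed. Origin: tubes' centre line, underside of the foot; z up. Foot plate x -95 to 55, 110 wide, 12 thick. Grey sleeve (diameter 46, top z 100) on the z axis; beside it a grey lock box (x -92 to -34, 38 wide, top z 95) with a round bare-metal button (diameter 26) on top at x -67. Two nested steel tubes slide straight up out of the sleeve.
- camera: Black box camera fixed on the inner tube, 44 (x) x 40 (y) x 42 (z) mm; lens barrel stands 14 out of its +x face. Origin: centre of underside, 115 above the stand's origin with the tubes in, 235 fully out; axes as the stand's. Grip across y, 20 to 30 above the underside. About 0.18 kg. Fragile: grip with 50 N per finger at most; over 140 N in all (both fingers summed) fails.
- release_top (a point): Centre of the top face of the camera stand's release button, 108 above the stand's origin and at x = -67 in its frame.
- release (a joint): Travel of that button, straight down: 0 up (locked), 0.008 m fully down. It needs about 4 N to move, and it stays where it is pushed. Beyond about 0.005 the hidden bolt lets go of the tubes; before that they cannot be pulled.
- inner_tube (a joint): How far the inner tube (camera on it) has slid out of the outer tube: 0 in, 0.060 m at its stop. It comes out first (about 5 to 9 N pull): this is the first stop.
- outer_tube (a joint): How far the outer tube has slid out of the sleeve: 0 in, 0.060 m at its stop. It comes out second (about 9 to 14 N pull): this is the second stop. Springs draw both tubes back in when the camera is let go.
- lamp_stand: Look-alike stand, not to be used (mm). Fixed. Origin: tubes' centre line, underside of the foot; z up. Foot plate x -95 to 55, 110 wide, 12 thick. Grey sleeve (diameter 46, top z 100) on the z axis; beside it a grey lock box (x -92 to -34, 38 wide, top z 95) with a round bare-metal button (diameter 26) on top at x -67. Carries a round black lamp head (diameter 60, z 117 to 149).
- lamp_release (a joint): Travel of the lamp stand's own button: 0 up, 0.008 m down. Leave it up.
- spool: Spool of solder lying flat, white flanges diameter 60, height 34. Origin: centre of its underside. Bystander.
- flux_jar: Amber jar, diameter 42, height 45. Origin: centre of its underside. Bystander.
- screwdriver: Screwdriver, 160 long, lying along its x. Bystander.
- tweezers: Steel tweezers, 110 long, lying along their x, 8 high. Bystander.
- parts_cup: Small steel bowl, diameter 60, height 35. Origin: centre of its underside. Bystander.
There are look-alikes about, which are no part of the job. What is shaped like the camera_stand but green is not meant.

How it is judged (in metres and radians):
On the way, in this order (a step that is already met when the one before it is completed fails the run):
1. the camera stand's button is fully down (within 2 mm) while the tubes are still in (value of joint release above 0.006 m and value of joint each of inner_tube, outer_tube below 0.004 m), for 0.2 s.
2. the camera, in the fingers, has reached the first stop (value of joint inner_tube above 0.05 m and contact force between the fingers and camera above 2 N), for 0.05 s.
At the end, for the whole second after the job is handed in: The fingers are holding the camera (contact over 4 N, under 140 N, both fingers summed), at rest, with the inner tube at least 54 and the outer tube at least 52 of 60 mm out; its button is still down, the lamp stand's button is up and the bystanders lie within 30 mm of their starts (value of joint inner_tube above 0.054 m and value of joint outer_tube above 0.052 m and value of joint release above 0.005 m and contact force between the fingers and camera between 4 and 140 N and linear speed of camera below 0.02 m/s and value of joint lamp_release below 0.003 m and distance of each of spool, flux_jar, screwdriver, tweezers, parts_cup from where it was at the start of the episode below 0.03 m); the arm keeps its last pose, push and grip.
It fails at once if the camera is squeezed or pulled with more than 140 N, both fingers summed (contact force between the fingers and camera above 140 N).
It fails at once if the lamp stand's button is pressed (value of joint lamp_release above 0.003 m).
It fails at once if a bystander is pushed more than 30 mm (distance of any of spool, flux_jar, screwdriver, tweezers, parts_cup from where it was at the start of the episode above 0.03 m).
It also fails if it takes over 48 s, if anything falls off the work surface, if the arm or the gripper's body presses on something with over 40 N, if the wrist force passes 120 N, or if a joint passes its speed limit or range.

## Working session

There is one attempt and no reset: what is moved stays moved. The work goes in short steps, Python scripts to look and compute and a tool call to move; the robot and the scene stay as the last step left them, time stands still between calls to the robot, and variables do not carry over. Pictures are saved under pics/ and viewed, at most 10 in all, crops included, and the job is handed in when it is done.

Besides the shell and the picture viewer there is one more tool, called in YAML: its name, and indented under it one key for each argument. drive_tool: Moves the arm, as the interface text tells. Its arguments: {"type":"object","properties":{"rows":{"type":"array"}},"required":["rows"]}

```bash
mkdir -p pics
python3 - <<'E'
from rig import status,snapshot,camera_info
import cv2,numpy as np
for n in("top","side"):
    p,d=snapshot(n);np.savez(f"{n}.npz",p=p,d=d,**camera_info(n));cv2.imwrite(f"pics/{n}0.png",p[:,:,::-1])
    print(n,camera_info(n)["pose"].round(3).tolist())
s=status.state();print(s)
E
```

```text
top [[0.012, -0.993, 0.115, 0.472], [-1.0, -0.01, 0.015, -0.012], [-0.014, -0.115, -0.993, 1.16], [0.0, 0.0, 0.0, 1.0]]
side [[0.977, -0.172, 0.125, 0.438], [-0.212, -0.743, 0.635, -0.66], [-0.016, -0.647, -0.762, 0.876], [0.0, 0.0, 0.0, 1.0]]
{'clock': 0.1, 'q': array([-7.81183875e+01,  7.51183024e+00,  8.53225059e+01, -4.97514348e-04,
        8.72618851e+01, -4.89386018e+00]), 'dq': array([ 0.0367401 , -0.09113653, -0.21414545, -0.0462723 ,  0.05283211,
        0.08030717]), 'joint_efforts': array([ 1.82728185e-03, -5.70948780e+01, -5.01944017e+01, -9.31092131e-05,
        7.90187682e-03,  4.81071208e-05]), 'tcp_pos': array([ 0.17308166, -0.57397876,  0.23034351]), 'tcp_rot': array([-1.79904087e+02, -7.71354679e-03,  1.67754904e+01]), 'force': array([-0.77980254,  0.07504011, -0.52378403]), 'wrist_torque': array([-0.04669192,  0.00369675,  0.04099165]), 'grip_force': 0.0, 'gripper_width': 0.08524835642462703}
```

View pics/top0.png

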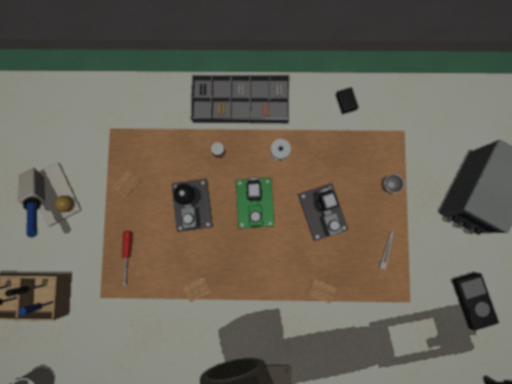

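View pics/side0.png

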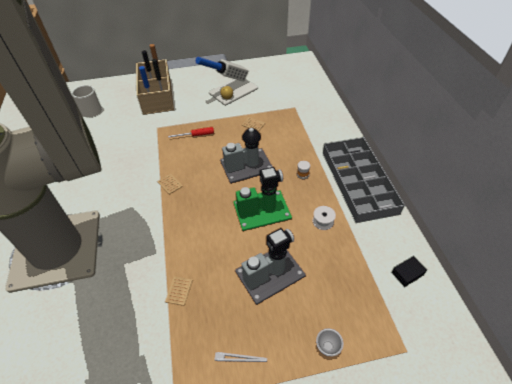

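Candidates in the top view are the lamp stand, with a round black head at (184,193), the green look-alike at (254,190), and the grey stand with a box camera and lens at (328,200) with its button at (334,226). The last one fits the description. I'll check it in a crop and measure it.

Run:
```python
import cv2,numpy as np
f=np.load("top.npz");p,d,K,T=f["p"],f["d"],f["mtx"],f["pose"]
v,u=np.mgrid[:384,:512];P=np.stack([(u-K[0,2])/K[0,0]*d,(v-K[1,2])/K[1,1]*d,d],-1)@T[:3,:3].T+T[:3,3]
m=(u>292)&(u<355)&(v>175)&(v<247)&(d>0)
print("px size mm",1160/K[0,0], "table z",np.median(P[...,2][m]))
z=P[...,2]
def rect(lo,hi,extra=True):
    q=P[m&(z>lo)&(z<hi)&extra]
    r=cv2.minAreaRect((q[:,:2]*1000).astype(np.float32));print(lo,hi,len(q),r,"mean",q.mean(0).round(4));return q
rect(.007,.3);rect(.007,.02);rect(.088,.1);rect(.1,.113);rect(.145,.165);rect(.125,.145)
h=z[180:245:2,298:350:2];print((h*1000).astype(int))
g=np.load("side.npz")["p"]
cv2.imwrite("pics/crop.png",np.hstack([cv2.resize(p[175:247,290:360,::-1],(400,400),interpolation=2),cv2.resize(g[220:305,225:310,::-1],(400,400),interpolation=2)]))
```

```text
px size mm 3.0439497922597205 table z 0.005150307507278518
0.007 0.3 1916 ((555.944091796875, -209.21466064453125), (185.83509826660156, 212.26651000976562), 89.97755432128906) mean [ 0.5513 -0.1957  0.0584]
0.007 0.02 1068 ((555.944091796875, -209.21466064453125), (185.83509826660156, 212.26651000976562), 89.97755432128906) mean [ 0.5545 -0.1919  0.014 ]
0.088 0.1 196 ((536.4230346679688, -208.89732360839844), (105.23663330078125, 40.04058837890625), 21.50102996826172) mean [ 0.5167 -0.2142  0.0964]
0.1 0.113 114 ((538.72998046875, -206.32723999023438), (96.9979476928711, 36.51173400878906), 22.211702346801758) mean [ 0.5202 -0.2107  0.1064]
0.145 0.165 328 ((580.428466796875, -194.98715209960938), (58.518470764160156, 40.324546813964844), 18.386865615844727) mean [ 0.5781 -0.1941  0.1577]
0.125 0.145 23 ((575.3128662109375, -176.84364318847656), (55.00990676879883, 3.9671993255615234), 14.123187065124512) mean [ 0.5751 -0.1772  0.1359]
[[  -2    3    1    3    5   -1    3    0    0    2    4    2    5    1
     6    2    8   -1    4    3    6    2    7    4    2    2]
 [   5    2  
[... 3607 characters left out ...]
  5    2    1    5    4]
 [   7    3    0    3    4    0    2   13   12   14   19   17   12   12
    17    1    2    0    5    3    6    1    4    2    3    7]
 [  -2    5    2    2    6   -1    3    6   11   15   14   13    5    4
     4    7    0    2    1   -2    3    3    0    1    2    4]
 [   2    0    2    0    0    0    6    0   10    6    0    1    2    4
     1    2    4    1    5    3    0    2   -1    1    5    4]
 [   3    1    0    3    5    2    9    5    4    1    6    0    4    4
     6   -1    3    4    3    2    1    3    6    0    0    0]
 [   2    6   -1    5    1    3   -1    4    3    4    0    4    0    2
     3    6    2    5    0    1    4    2    3    2    4    5]]
```

View pics/crop.png

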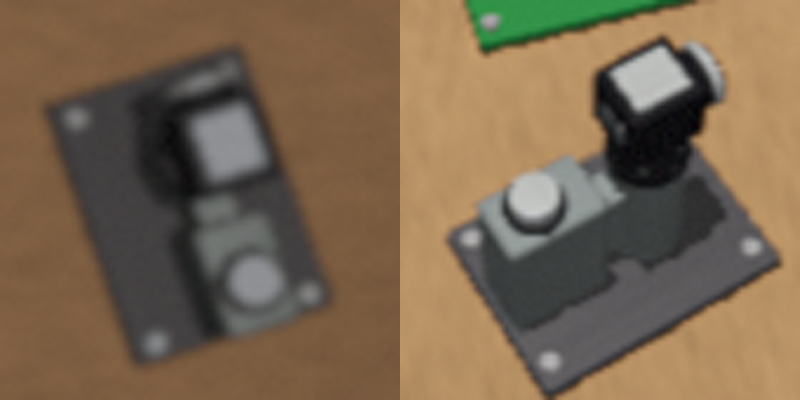

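The crop shows a grey stand with a bare-metal button at crop pixel (255,280) and a box camera at (228,140), with the lens pointing forward (+x). This is the right one. Next I'll take finer fits, move above it and check with the wrist camera.

```bash
cat > h.py <<'E'
import cv2,numpy as np
def cloud(p,d,K,T):
    v,u=np.mgrid[:384,:512];return np.stack([(u-K[0,2])/K[0,0]*d,(v-K[1,2])/K[1,1]*d,d],-1)@T[:3,:3].T+T[:3,3]
E
python3 - <<'E'
import numpy as np,cv2
from h import cloud
for n,b in(("top",(292,355,175,247)),("side",(230,310,225,305))):
    f=np.load(n+".npz");P=cloud(f["p"],f["d"],f["mtx"],f["pose"])
    v,u=np.mgrid[:384,:512];z=P[...,2]
    m=(u>b[0])&(u<b[1])&(v>b[2])&(v<b[3])&(f["d"]>.3)
    tz=np.median(z[m&(z<.008)]);print(n,"table",tz)
    def blob(lo,hi):
        k=(m&(z>lo)&(z<hi)).astype(np.uint8);k=cv2.morphologyEx(k,cv2.MORPH_OPEN,np.ones((3,3)))
        c,l,s,_=cv2.connectedComponentsWithStats(k);i=1+s[1:,4].argmax();q=P[l==i]
        print(lo,hi,len(q),cv2.minAreaRect((q[:,:2]*1000).astype(np.float32)),q.mean(0).round(4))
    blob(.006,.3);blob(.088,.12);blob(.105,.12);blob(.154,.168)
E
```

```text
top table 0.002729728510082685
0.006 0.3 1829 ((555.8909301757812, -202.90773010253906), (149.87802124023438, 110.66616821289062), 18.933595657348633) [ 0.5505 -0.1948  0.0608]
0.088 0.12 293 ((514.43603515625, -217.3731689453125), (57.780460357666016, 38.59761047363281), 18.993675231933594) [ 0.514  -0.2156  0.1003]
0.105 0.12 63 ((510.1177978515625, -217.8929901123047), (20.336652755737305, 22.438535690307617), 88.84971618652344) [ 0.5106 -0.2177  0.1104]
0.154 0.168 250 ((574.3278198242188, -197.17555236816406), (44.227699279785156, 40.0217170715332), 18.33470916748047) [ 0.5739 -0.1963  0.1597]
side table 0.0027996721136001046
0.006 0.3 2802 ((552.5698852539062, -204.9825897216797), (149.72422790527344, 109.71780395507812), 18.618255615234375) [ 0.5504 -0.2213  0.0649]
0.088 0.12 380 ((512.6685791015625, -218.9680633544922), (58.910545349121094, 37.90143966674805), 17.502634048461914) [ 0.511  -0.2224  0.1002]
0.105 0.12 91 ((509.0606689453125, -219.43470764160156), (23.511096954345703, 23.350065231323242), 78.1190414428711) [ 0.5082 -0.2205  0.1103]
0.154 0.168 291 ((573.5574340820312, -197.86375427246094), (48.20656967163086, 40.42029571533203), 18.21014976501465) [ 0.5714 -0.1994  0.1597]
```

drive_tool:
  rows:
    - [40,-23,0,0,0,0,0]
    - [40,-23,0,0,0,0,0]
    - [40,-23,0,0,0,0,0]
    - [40,-23,0,0,0,0,0]
    - [40,-23,0,0,0,-0.034,0]

```text
clock: 0.72
tcp_pos: [0.3322, -0.4052, 0.2309]
tcp_rot: [-180.0, 0.0, 18.8]
force: [0.3, -0.3, 0.6]
gripper_width: 0.0855
grip_force: 0.0
```

drive_tool:
  rows:
    - [40,-23,0,0,0,0,0]
    - [40,-23,0,0,0,0,0]
    - [40,-23,0,0,0,0,0]
    - [40,-23,0,0,0,0,0]
    - [0,0,0,0,0,0,0]

```text
clock: 1.35
tcp_pos: [0.4549, -0.2656, 0.2308]
tcp_rot: [-179.9, -0.0, 19.0]
force: [0.1, 0.2, -0.6]
gripper_width: 0.0852
grip_force: 0.0
```

Run:
```python
import numpy as np,cv2
from rig import status,snapshot,camera_info
from h import cloud
s=status.state();print(s["clock"],s["tcp_pos"],s["tcp_rot"],s["force"])
c=camera_info("wrist");p,d=snapshot("wrist");cv2.imwrite("pics/w0.png",p[:,:,::-1])
P=cloud(p,d,c["mtx"],c["pose"]);z=P[...,2]
near=(np.hypot(P[...,0]-.545,P[...,1]+.207)<.12)&(d>.05)
for lo,hi in((.004,.02),(.088,.12),(.104,.118),(.152,.165)):
    k=(near&(z>lo)&(z<hi)).astype(np.uint8);k=cv2.morphologyEx(k,cv2.MORPH_OPEN,np.ones((5,5)))
    n,l,st,_=cv2.connectedComponentsWithStats(k)
    if n<2: continue
    q=P[l==1+st[1:,4].argmax()]
    print(lo,hi,len(q),cv2.minAreaRect((q[:,:2]*1000).astype(np.float32)),q.mean(0).round(4))
```

```text
1.35 [ 0.45490362 -0.26557446  0.230813  ] [-1.79933628e+02 -8.25657692e-03  1.89578682e+01] [ 0.13562915  0.1797765  -0.57401118]
0.004 0.02 4743 ((547.2263793945312, -239.1440887451172), (112.80992889404297, 46.200077056884766), 18.759193420410156) [ 0.5512 -0.2421  0.0147]
0.088 0.12 3725 ((513.549072265625, -216.70570373535156), (57.58292770385742, 37.68318176269531), 18.478317260742188) [ 0.5153 -0.2171  0.101 ]
0.104 0.118 942 ((510.047119140625, -218.29800415039062), (24.206653594970703, 24.561166763305664), 19.271099090576172) [ 0.51   -0.2184  0.1105]
0.152 0.165 1971 ((558.2858276367188, -201.72569274902344), (13.152099609375, 40.366661071777344), 18.937284469604492) [ 0.5582 -0.2025  0.1594]
```

View pics/w0.png

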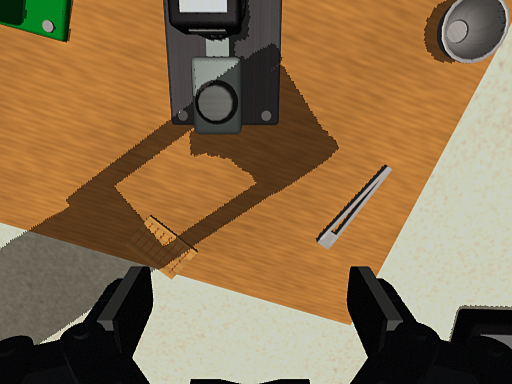

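The wrist view shows the grey stand with its button at pixel (216,102) and the camera above it. All fits agree: button at (0.510,-0.218), yaw 18.8°.

drive_tool:
  rows:
    - [34,-13.5,20,0,0,0,255]
    - [33.5,-13,20,0,0,0,255]
    - [0,0,25,0,0,0,255]
    - [0,0,20,0,0,0,255]
    - [0,0,8,0,0,0,255]

```text
clock: 2.02
tcp_pos: [0.5075, -0.2218, 0.1365]
tcp_rot: [-179.9, 0.1, 18.6]
force: [-0.2, 0.6, 0.4]
gripper_width: 0.0002
grip_force: 0.0
```

drive_tool:
  rows:
    - [0,0,0,0,0,0,255]
    - [0,0,0,0,0,0,255]
    - [0,0,0,0,0,0,255]

```text
clock: 2.4
tcp_pos: [0.5094, -0.2219, 0.1394]
tcp_rot: [179.9, -0.1, 18.7]
force: [-0.3, -0.1, 0.3]
gripper_width: -0.0001
grip_force: 0.0
```

drive_tool:
  rows:
    - [1.9,-3,8,0,0,0,255]
    - [0,0,12,0,0,0,255]
    - [0,0,6,0,0,0,255]
    - [0,0,2,0,0,0,255]
    - [0,0,0,0,0,0,255]

```text
clock: 3.02
tcp_pos: [0.5097, -0.218, 0.1101]
tcp_rot: [-180.0, 0.0, 18.7]
force: [0.4, 0.0, -0.4]
gripper_width: -0.0001
grip_force: 0.0
```

drive_tool:
  rows:
    - [0,0,2,0,0,0,255]
    - [0,0,2,0,0,0,255]
    - [0,0,2,0,0,0,255]
    - [0,0,1,0,0,0,255]

```text
clock: 3.52
tcp_pos: [0.5101, -0.2182, 0.1035]
tcp_rot: [180.0, -0.0, 18.7]
force: [-1.2, -0.3, 4.5]
gripper_width: -0.0003
grip_force: 1.9
```

Contact at about 4 N, and the button is moving. Continuing in small steps to the bottom.

drive_tool:
  rows:
    - [0,0,1,0,0,0,255]
    - [0,0,1,0,0,0,255]
    - [0,0,1,0,0,0,255]
    - [0,0,0,0,0,0,255]

```text
clock: 4.03
tcp_pos: [0.5102, -0.2182, 0.1029]
tcp_rot: [179.9, -0.0, 18.7]
force: [-9.4, 4.7, 22.6]
gripper_width: -0.0002
grip_force: 11.1
```

drive_tool:
  rows:
    - [0,0,0.5,0,0,0,255]
    - [0,0,0.5,0,0,0,255]
    - [0,0,0,0,0,0,255]
    - [0,0,0,0,0,0,255]

```text
clock: 4.53
tcp_pos: [0.5103, -0.2183, 0.1028]
tcp_rot: [179.9, -0.0, 18.7]
force: [-13.2, 5.8, 29.6]
gripper_width: -0.0002
grip_force: 14.7
```

The button is at its stop: it travelled 0.1108 to 0.1028, which agrees with the measured top of 0.1105, so the stand sits about 2.5 mm up on a mat. Retracting and moving over the camera.

drive_tool:
  rows:
    - [0,0,-10,0,0,0,255]
    - [0,0,-30,0,0,0,255]
    - [0,0,-40,0,0,0,255]
    - [0,0,-30,0,0,0,100]
    - [20,0,0,0,0,0,0]

```text
clock: 5.15
tcp_pos: [0.5298, -0.2126, 0.2126]
tcp_rot: [179.8, -0.2, 18.7]
force: [0.1, 0.2, -0.4]
gripper_width: 0.0355
grip_force: 0.0
```

drive_tool:
  rows:
    - [25,0,0,0,0,0,0]
    - [22,0,0,0,0,0,0]
    - [0,0,0,0,0,0,0]
    - [0,0,0,0,0,0,0]

```text
clock: 5.65
tcp_pos: [0.5725, -0.1965, 0.2087]
tcp_rot: [-180.0, 0.1, 18.7]
force: [-0.2, 0.0, -0.2]
gripper_width: 0.0851
grip_force: 0.0
```

Run:
```python
import numpy as np,cv2
from rig import status,snapshot,camera_info
from h import cloud
s=status.state();print(s["clock"],s["tcp_pos"],s["tcp_rot"],s["force"])
v,u=np.mgrid[:384,:512]
for n in("top","side","wrist"):
    c=camera_info(n);p,d=snapshot(n);P=cloud(p,d,c["mtx"],c["pose"]);z=P[...,2]
    for nm,lo,hi,x,y in(("btn",.098,.12,.510,-.218),("cam",.153,.166,.573,-.197)):
        q=P[(np.hypot(P[...,0]-x,P[...,1]-y)<(.009 if nm=="btn" else .04))&(z>lo)&(z<hi)]
        if len(q)>15: print(n,nm,len(q),np.median(q,0).round(4),cv2.minAreaRect((q[:,:2]*1000).astype(np.float32)))
```

```text
5.65 [ 0.57247052 -0.1964871   0.20866278] [-1.79959502e+02  6.79385675e-02  1.87311004e+01] [-0.16120264  0.00131704 -0.16470875]
top btn 34 [ 0.5103 -0.218   0.1031] ((510.3462829589844, -217.9910888671875), (15.458173751831055, 15.899199485778809), 41.832637786865234)
side btn 40 [ 0.5101 -0.2178  0.1032] ((510.32464599609375, -217.95359802246094), (15.659955024719238, 16.43336296081543), 40.80028533935547)
side cam 288 [ 0.5702 -0.2001  0.1596] ((571.6366577148438, -197.65780639648438), (43.56603240966797, 40.42220687866211), 18.491626739501953)
wrist btn 327 [ 0.5101 -0.218   0.1025] ((509.89154052734375, -217.7162322998047), (17.53200340270996, 17.299135208129883), 19.452190399169922)
wrist cam 4998 [ 0.5784 -0.1939  0.1596] ((580.0000610351562, -194.37281799316406), (57.849517822265625, 40.035369873046875), 18.87754249572754)
```

drive_tool:
  rows:
    - [0.8,0.6,15,0,0,0,0]
    - [0,0,25,0,0,0,0]
    - [0,0,25,0,0,0,0]
    - [0,0,15,0,0,0,0]
    - [0,0,8,0,0,0,0]

```text
clock: 6.42
tcp_pos: [0.5735, -0.1966, 0.1199]
tcp_rot: [-179.9, 0.1, 18.7]
force: [0.1, -0.7, -0.8]
gripper_width: 0.0857
grip_force: 0.0
```

drive_tool:
  rows:
    - [0,0,0,0,0,0,60]
    - [0,0,0,0,0,0,100]
    - [0,0,0,0,0,0,115]
    - [0,0,0,0,0,0,115]

```text
clock: 6.92
tcp_pos: [0.5745, -0.1969, 0.1219]
tcp_rot: [180.0, -0.0, 18.7]
force: [0.1, -0.0, -0.2]
gripper_width: 0.0471
grip_force: 0.0
```

drive_tool:
  rows:
    - [0,0,0,0,0,0,125]
    - [0,0,0,0,0,0,131]
    - [0,0,0,0,0,0,134]
    - [0,0,0,0,0,0,136]
    - [0,0,0,0,0,0,136]

```text
clock: 7.55
tcp_pos: [0.5743, -0.197, 0.1214]
tcp_rot: [180.0, -0.0, 18.7]
force: [1.6, -2.5, 0.5]
gripper_width: 0.0396
grip_force: 5.3
```

drive_tool:
  rows:
    - [0,0,0,0,0,0,138]
    - [0,0,0,0,0,0,138]

```text
clock: 7.8
tcp_pos: [0.5743, -0.197, 0.1215]
tcp_rot: [180.0, -0.0, 18.7]
force: [0.7, -1.9, 0.5]
gripper_width: 0.0395
grip_force: 27.3
```

Grip force follows the closure, at about 11 N per count, so I can keep it below 50 N.

drive_tool:
  rows:
    - [0,0,0,0,0,0,139]
    - [0,0,0,0,0,0,139]
    - [0,0,-3,0,0,0,139]
    - [0,0,-4,0,0,0,139]

```text
clock: 8.3
tcp_pos: [0.574, -0.1969, 0.1273]
tcp_rot: [180.0, 0.0, 18.7]
force: [3.4, -4.8, -7.5]
gripper_width: 0.0395
grip_force: 38.6
```

drive_tool:
  rows:
    - [0,0,-5,0,0,0,139]
    - [0,0,-5,0,0,0,139]
    - [0,0,-5,0,0,0,139]
    - [0,0,-5,0,0,0,139]

```text
clock: 8.8
tcp_pos: [0.574, -0.1969, 0.1472]
tcp_rot: [-180.0, 0.0, 18.7]
force: [4.8, -5.2, -7.7]
gripper_width: 0.04
grip_force: 38.6
```

drive_tool:
  rows:
    - [0,0.3,-5,0,0,0,139]
    - [0,0.3,-6,0,0,0,139]
    - [0,0,-6,0,0,0,139]
    - [0,0,-6,0,0,0,139]
    - [0,0,-5,0,0,0,139]

```text
clock: 9.43
tcp_pos: [0.574, -0.197, 0.1752]
tcp_rot: [-179.9, 0.1, 18.7]
force: [3.6, -3.6, -8.6]
gripper_width: 0.0397
grip_force: 38.7
```

drive_tool:
  rows:
    - [0,0,-4,0,0,0,139]
    - [0,0,-4,0,0,0,139]
    - [0,0,-4,0,0,0,139]

```text
clock: 9.8
tcp_pos: [0.574, -0.197, 0.1879]
tcp_rot: [-179.9, 0.0, 18.7]
force: [4.0, -2.1, -10.2]
gripper_width: 0.0398
grip_force: 38.8
```

drive_tool:
  rows:
    - [0,0,-5,0,0,0,139]
    - [0,0,-6,0,0,0,139]
    - [0,0,-6,0,0,0,139]
    - [0,0,-6,0,0,0,139]
    - [0,0,-5,0,0,0,139]

```text
clock: 10.42
tcp_pos: [0.5741, -0.1971, 0.2166]
tcp_rot: [-180.0, 0.0, 18.7]
force: [1.3, -1.3, -10.4]
gripper_width: 0.0396
grip_force: 38.8
```

drive_tool:
  rows:
    - [0,0,-5,0,0,0,139]
    - [0,0,-5,0,0,0,139]
    - [0,0,-4,0,0,0,139]
    - [0,0,-3,0,0,0,139]
    - [0,0,0,0,0,0,139]

```text
clock: 11.05
tcp_pos: [0.5743, -0.1972, 0.2336]
tcp_rot: [-180.0, -0.0, 18.7]
force: [-0.6, 1.2, -9.5]
gripper_width: 0.0394
grip_force: 39.0
```

Run:
```python
import numpy as np,cv2
from rig import status,snapshot,camera_info
s=status.state();print(s["clock"],s["tcp_pos"],s["force"],s["grip_force"])
p,d=snapshot("side");cv2.imwrite("pics/s1.png",cv2.resize(p[130:310,190:350,::-1],(640,600)))
```

```text
11.05 [ 0.57430673 -0.19716563  0.2336442 ] [-0.57183663  1.19904856 -9.5323143 ] 39.01867926120758
```

View pics/s1.png

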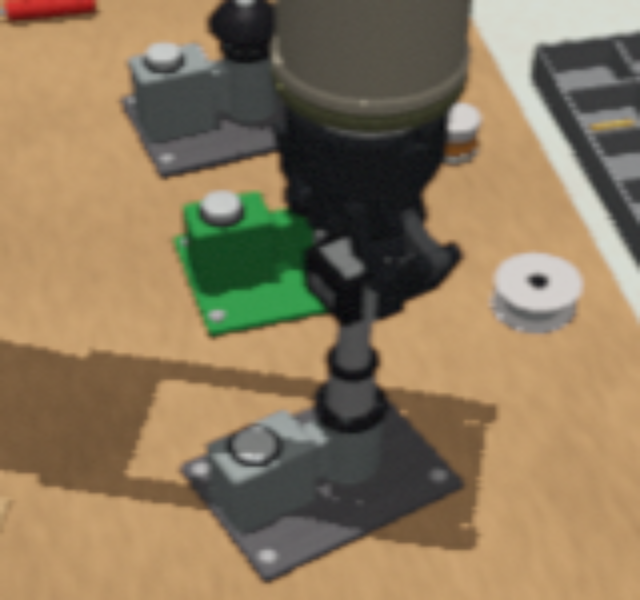

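The view shows the camera held high at (345,270) with both tubes emerging and the button down at (255,445). A few millimetres remain, so I'll creep until the stop shows as a force rise.

drive_tool:
  rows:
    - [0,0,-2,0,0,0,139]
    - [0,0,-2,0,0,0,139]
    - [0,0,-1.5,0,0,0,139]
    - [0,0,0,0,0,0,139]

```text
clock: 11.6
tcp_pos: [0.5743, -0.1972, 0.239]
tcp_rot: [-180.0, 0.0, 18.7]
force: [-0.5, 1.4, -9.2]
gripper_width: 0.0395
grip_force: 39.1
```

drive_tool:
  rows:
    - [0,0,-1,0,0,0,139]
    - [0,0,-1,0,0,0,139]
    - [0,0,0,0,0,0,139]

```text
clock: 11.98
tcp_pos: [0.5743, -0.1972, 0.2409]
tcp_rot: [-180.0, 0.0, 18.7]
force: [-0.0, 0.5, -10.7]
gripper_width: 0.0398
grip_force: 39.0
```

drive_tool:
  rows:
    - [0,0,-0.5,0,0,0,139]
    - [0,0,-0.5,0,0,0,139]
    - [0,0,0,0,0,0,139]

```text
clock: 12.35
tcp_pos: [0.5743, -0.1972, 0.2417]
tcp_rot: [-180.0, 0.0, 18.7]
force: [-1.3, 1.9, -12.2]
gripper_width: 0.039
grip_force: 39.1
```

Run:
```python
import numpy as np
from rig import status,snapshot,camera_info
from h import cloud
s=status.state();print(s["tcp_pos"],s["force"],s["grip_force"])
for n in ("top","side"):
    c=camera_info(n);p,d=snapshot(n);P=cloud(p,d,c["mtx"],c["pose"])
    q=P[np.hypot(P[...,0]-.510,P[...,1]+.218)<.008];q=q[(q[:,2]>.09)&(q[:,2]<.13)];print(n,len(q),np.median(q[:,2]) if len(q) else 0)
c=camera_info("side");q=P[(np.hypot(P[...,0]-.573,P[...,1]+.197)<.033)&(P[...,2]>.1)&(P[...,2]<.3)]
# profile along the tubes: radius from axis vs z
r=np.hypot(q[:,0]-.5734,q[:,1]+.1968)*1000
for a in np.arange(.1,.3,.01):
    k=(q[:,2]>=a)&(q[:,2]<a+.01)
    if k.any(): print(round(a,3),k.sum(),r[k].min().round(1),np.median(r[k]).round(1))
```

```text
[ 0.57429515 -0.19723383  0.24167612] [ -1.30883188   1.94989269 -12.21931947] 39.11754548549652
top 13 0.10271639296930957
side 29 0.10342998791459124
0.1 125 13.2 18.8
0.11 25 12.9 14.6
0.12 31 12.7 15.0
0.13 31 12.8 15.2
0.14 29 12.2 15.3
0.15 24 13.1 15.1
0.16 84 8.6 13.7
0.17 20 8.6 10.3
0.18 21 8.6 10.0
0.19 26 7.8 10.2
0.2 24 8.3 10.5
0.21 13 8.8 10.0
0.22 1 10.1 10.1
0.23 3 20.3 24.0
0.24 41 22.4 25.5
0.25 64 23.1 26.7
0.26 59 22.0 26.0
0.27 151 5.6 23.0
0.28 104 7.1 19.3
0.29 45 20.8 27.0
```

drive_tool:
  rows:
    - [0,0,-0.5,0,0,0,139]
    - [0,0,-0.5,0,0,0,139]
    - [0,0,0,0,0,0,139]
    - [0,0,0,0,0,0,139]

```text
clock: 12.95
tcp_pos: [0.574, -0.1972, 0.2417]
tcp_rot: [-179.9, 0.1, 18.7]
force: [2.0, -0.6, -23.9]
gripper_width: 0.0396
grip_force: 39.1
```

That is the second stop: force rose to 24 N with no further movement. I'll ease off slightly, check it holds steady, and hand in.

drive_tool:
  rows:
    - [0,0,0.5,0,0,0,139]
    - [0,0,0,0,0,0,139]
    - [0,0,0,0,0,0,139]
    - [0,0,0,0,0,0,139]
    - [0,0,0,0,0,0,139]

```text
clock: 13.58
tcp_pos: [0.5741, -0.1972, 0.2418]
tcp_rot: [-180.0, 0.0, 18.7]
force: [2.3, 0.5, -25.1]
gripper_width: 0.0394
grip_force: 39.3
```

Run:
```python
from rig import status,ctrl
s=status.state();print(s["tcp_pos"],s["force"],s["grip_force"])
if s["grip_force"]>20 and s["tcp_pos"][2]>.24: print(ctrl.job_done())
```

```text
[ 0.57410975 -0.19721598  0.24180826] [  2.32712418   0.49017939 -25.09762188] 39.25131440162659
the job is handed in; nothing more can be done
None
```

I pressed the camera stand's button fully down, pulled the camera up to the second stop, and handed the job in at about 13.6 s, still holding it at about 39 N per finger; the hand-in returned no verdict.

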